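# Fit a spare lamp into the microscope illuminator's bayonet socket

## Task

Take the spare lamp out of its stand and fit it into the bayonet socket on top of the illuminator: set its two pins into the two slots, push it down against the spring contact, twist it clockwise as far as it goes and let it spring up into its locking notches. Do it by feel and do not force it, leave it locked and standing straight, and do not disturb the things around.

Things in the scene. Friction and masses are not known exactly. Their poses are not given: they have to be found in the camera images.
- lamp: spare LED lamp, about 120 g, loose, upright, 84 mm high. Origin: centre of the lower end of its barrel; z up. Barrel 30 mm diameter, 34 mm long, lower edge chamfered 4 mm. Two bayonet pins stick out along its +x and -x (half turn is the same). Dark flange, 54 mm diameter, at height 34 to 38 mm, with two small ribs on top exactly above the pins, which are hidden in the stand
- lamp_grip (a point): middle of the lamp's finned round head (40 mm diameter, from 38 to 84 mm above the lamp's origin), on the axis, 64 mm above the origin. Grip the head here, any direction round
- lamp_pin (a point): outer end of the lamp's +x pin: 21.5 mm from the axis, 13 mm above the lamp's origin. Pins are round, 6 mm thick; the other one is opposite
- lamp_stand: dark grey square block, 82 x 82 x 40 mm, fixed; origin at the centre of its underside. The lamp's barrel hangs in its 47 mm through hole with the flange on the block's top, the lamp's origin 6 mm above the bench; lift straight up 40 mm or more to clear it
- illuminator: grey lamphouse, 160 x 120 mm, fixed, top face 64 mm above the bench; origin at the centre of its underside, z up; front panel with knob and rocker on its -x side, light port on -y. A steel socket sleeve stands on the middle of its top. More than 25 N between lamp and illuminator, all contacts added, is rough
- socket_rim (a point): nominal centre of the sleeve's mouth, 36 mm above the top face; axes as the illuminator's. Bore 32.4 mm, wall 4.3 mm. Two slots 7.6 mm wide, open at the rim, nominally toward +x and -x. The sleeve sits in a centring mount: turned up to 0.7 rad either way, up to 1.5 mm off to a side, held by friction (1.5 N, 0.32 N m; stops at 2.5 mm, 0.95 rad): find the slots by feel or eye
- socket_channel (a point): on the nominal axis at the height of the channel floor, 16 mm above the top face. From each slot a channel runs clockwise (seen from above) round the sleeve to an end stop; the pins turn 0.85 to 1.0 rad to the stop, felt as 0.15 N m or more. They pass under a lip whose underside is 26 mm above the top face; at the channel's end a notch, 0.5 rad wide, rises to 29 mm
- seat (a point): on the nominal axis, 13 mm above the top face: the lamp's origin when locked (give or take the side play). The lamp's origin above the top face: pins on the rim 26 mm, on the free spring plate 19, locked 13, under the lip 10 or less, pins on the channel floor 6 mm. The plate pushes up with 3 N plus 0.35 N per mm below 19 mm
- eyepiece: spare eyepiece, black, 36 mm diameter, 43 mm high, standing loose as a bystander; origin under its centre
- loupe: hand lens, 58 x 121 x 9 mm, lying loose as a bystander; origin under its centre
- petri_dish: clear glass dish, 90 mm diameter, 16 mm high, loose bystander; origin under its centre

How it is judged:
On the way, in this order (a step that is already met when the one before it is completed fails the run):
1. the lamp is lifted clear of its stand (height (world z) of lamp above 0.045 m), for 0.1 s.
2. the lamp's barrel is in the socket, pins in the slots, pushed down against the spring below the lip (horizontal distance between lamp and seat below 0.006 m and z of lamp in the frame of seat below -0.0022 m and angle between lamp's own z axis and vertical below 0.12 rad), for 0.1 s.
At the end, for the whole second after the job is handed in: the lamp is released and at rest in the socket, upright within 0.1 rad, its lower end within 6 mm of the socket's nominal axis and within 1.5 mm of its locked height (pins sprung up into the notches; unlocked it stands 6 mm higher, jammed under the lip 3 mm lower) (horizontal distance between lamp and seat below 0.006 m and z of lamp in the frame of seat between -0.0015 and 0.0015 m and angle between lamp's own z axis and vertical below 0.1 rad and linear speed of lamp below 0.01 m/s and contact force between the fingers and lamp below 0.1 N); the robot touches nothing.
It fails at once if lamp forced: more than 30 N between lamp and illuminator (contact force between lamp and illuminator above 30 N).
It fails at once if eyepiece disturbed by more than 20 mm (distance of eyepiece from where it was at the start of the episode above 0.02 m).
It fails at once if loupe disturbed by more than 20 mm (distance of loupe from where it was at the start of the episode above 0.02 m).
It fails at once if glass dish disturbed by more than 20 mm (distance of petri_dish from where it was at the start of the episode above 0.02 m).
It also fails if it takes over 67 s, if anything falls off the work surface, if the arm or the gripper's body presses on something with over 40 N, if the wrist force passes 120 N, or if a joint passes its speed limit or range.

## Robot

A 7-joint arm with a two-finger parallel gripper is mounted at the origin on a cart in front of the work surface, level with it; the furniture and walls round the work are solid. World frame = base frame: x ahead of the robot, y to its left, z up, the work surface at z = 0. Lengths are in m, angles in rad, forces in N, time in s.
With the tool pointing down it reaches from about 0.425 to 0.825 m from the base axis. Payload 3.6 kg.
Tool frame: the origin (TCP) lies midway between the tips of the shut fingers; the grasp point (between the pads) lies grip_point_offset behind it (grip_point_offset is the distance from the TCP to the grasp point, in m); z points along the fingers, x is the direction in which the jaws open and shut, and the axes are right-handed (so a half turn about z gives the same grasp; the last joint's range is limited). The gripper opens to 93 mm and grips with 3 to 60 N. Pads are 15 mm wide; open, the fingers measure 128 mm over their backs; the gripper's body (75 mm by 188 mm) begins 65 mm behind the grasp point.
Start: joints at [-1.264, 0.615, -0.013, 1.423, 0.008, 1.103, -0.04], TCP at [0.212, 0.614, 0.219] pointing down, gripper open.
Joint ranges: [-3.12, 3.12], [-0.3, 2.06], [-1.34, 1.32], [0.26, 2.42], [-1.36, 4.5], [0.01, 1.98], [-2.84, 2.84]. Speed limits (rad/s): [2.79, 2.79, 3.14, 3.14, 3.14, 3.14, 3.14].

## Interface

Orientations are given as [roll, pitch, yaw] about the fixed x, y, z axes, in that order (R = Rz(yaw) Ry(pitch) Rx(roll)).
In Python, from bench import * gives the robot as it stands. The module is installed in compiled form; this text tells all that it offers.
- The arm moves only by the shell command python3 -m handwheel 'ROWS' [FORCE]. ROWS is JSON, one flat list of numbers, 7 for each row, row after row: the closure in counts, from 0 (fully open) to 255 (shut), then the shift along the tool's x, y, z in cm, then the turn, a rotation vector about the tool's x, y, z in degrees. In form: [gripper, x, y, z, wx, wy, wz, gripper, x, y, z, wx, wy, wz, ...]. A call has 1 to 5 rows; each row is the pose to reach, as a shift and turn from the pose commanded when the call began, along the tool's axes at that moment; what a row does not reach only later rows make up. A row lasts 1/12 s, in which the tool goes at most 41.7 mm and 7.16 degrees, less where a joint would pass 70% of its speed; a pose out of reach is approached as far as the arm can. A call with a gripper value outside its range is refused whole. The fingers move at their own pace and stop on an object; FORCE is the grip in N (left out, the last holds). Time passes only in rows, so rows that repeat a pose let the fingers close. It gives the time, the measured TCP pose, the force and the opening at its end, in the units of the state.
- sense(): the state, without advancing time (a new reading comes with each control period).
- capture(name): name is "scene" or "top" or "wrist"; returns a dict with "color" (400x640x3 uint8, red, green, blue), "K" (3x3 intrinsics, pixels), "R" (3x3) and "t" (3): a world point X has camera coordinates R X + t. Camera axes: x right, y down, z forward; pixel columns grow to the right and rows downward; lengths in m; the calibration is good to about 2 mm. A picture is of the moment at which its call begins. There is no depth.
- finish_job(): hands the job in, once; it reports no verdict.
Trained networks look in a picture, given as the dict that the camera call returned (one of the last four; its "shot" number tells which), for a name from the list of things; names that differ only in an ending like _2 or _b are one class to them, and where a whole thing is asked for, a point or a joint stands for the part that bears it (a point fixed in the world has none). Each returns a list of dicts, best first, with "conf" (0 to 1); they miss things now and then, are a little off and sometimes report something else, mostly with a low value. They report only what shows in the picture. A call takes as long as a camera call.
- look_for(picture, thing): "location" ([x, y, z] in m, in world coordinates, good to about 4 mm: the middle of the surface that is visible of it).
- tip_of(picture, thing): "location" ([x, y, z] in m, in world coordinates, good to about 4 mm: a listed point, or the origin of a listed thing).
The state is a dict: "clock": time; "joint_pos": joint angles; "joint_vel": joint speeds; "tau": joint torques, N m; "tcp_pos": TCP position; "tool_rot": TCP orientation; "contact_force": force on the tool from outside, world axes, zero at the start; "wrist_torque": the same for the moment, N m; "gripper_width": finger opening in m.
Only numpy, scipy, OpenCV 4.12 (cv2) and the standard library are available. Lean on these libraries where they do the work, as an engineer would, in place of code of your own. Each camera call takes 0.05 s, during which the arm holds its last target.

## Working session

There is one attempt and no reset: what is moved stays moved. The work goes in short steps, Python scripts to look and compute and a shell command to move; the robot and the scene stay as the last step left them, time stands still between calls to the robot, and variables do not carry over. Pictures are saved under pics/ and viewed, and the job is handed in when it is done.

```bash
mkdir -p pics; ls; cat > h.py <<'E'
from bench import *
import numpy as np, cv2
from scipy.spatial.transform import Rotation as Ro
def shot(n,f=None,crop=None,scale=1):
    c=capture(n); im=c["color"][:,:,::-1]
    if crop: a,b,d,e=crop; im=im[b:e,a:d]
    im=cv2.resize(im,None,fx=scale,fy=scale,interpolation=cv2.INTER_CUBIC)
    if f: cv2.imwrite("pics/"+f,im)
    return c
def ray(c,u,v,z):
    K,R,t=map(np.array,(c["K"],c["R"],c["t"])); o=-R.T@t; d=R.T@np.linalg.inv(K)@[u,v,1]
    return o+d*(z-o[2])/d[2]
def proj(c,X):
    p=c["K"]@(np.array(c["R"])@np.array(X)+c["t"]); return (p[:2]/p[2]).round(1)
def totool(dw):
    s=sense(); return (Ro.from_euler('xyz',s["tool_rot"]).inv().apply(dw)*100).round(2)
E
python3 - <<'E'
from h import *
s=sense()
for k in s: print(k,np.round(s[k],4))
for n in("scene","top"):
    c=shot(n,n+"1.png")
    print(n,-np.array(c["R"]).T@c["t"])
    for th in("lamp","lamp_grip","lamp_stand","illuminator","socket_rim","eyepiece","loupe","petri_dish"):
        for r in tip_of(c,th)[:2]: print(n,th,np.round(r["location"],4),round(r["conf"],2),proj(c,r["location"]))
E
```

```text
pics
clock 0.0
joint_pos [-1.2645  0.6159 -0.0126  1.4249  0.0081  1.1034 -0.0404]
joint_vel [-0.0003 -0.0002  0.0003 -0.0013 -0.0003  0.0012 -0.0001]
tau [-4.00000e-04 -4.58931e+01  2.09300e-01 -1.65743e+01 -6.10000e-02
  2.05000e-02  3.00000e-04]
tcp_pos [0.2121 0.6136 0.2175]
tool_rot [3.1415e+00 2.6000e-03 1.2381e+00]
contact_force [-0.2496  0.0982  0.2304]
wrist_torque [-0.0111  0.0264 -0.0188]
gripper_width 0.0929
scene [-0.35649378 -0.6973373   1.04077572]
scene lamp [0.4772 0.1718 0.0014] 0.87 [252.9 218.2]
scene lamp_grip [0.4801 0.1771 0.072 ] 0.57 [249.8 199.2]
scene lamp_grip [ 0.5115 -0.3515 -0.0037] 0.24 [410.9 285.6]
scene lamp_stand [0.4793 0.1722 0.0005] 0.9 [253.3 218. ]
scene illuminator [ 0.5797 -0.1216  0.0017] 0.56 [351.8 236. ]
scene socket_rim [ 0.5798 -0.1227  0.1029] 0.8 [352.8 209.9]
scene eyepiece [0.6975 0.0738 0.001 ] 0.58 [320.6 192.2]
scene loupe [ 0.3826  0.022  -0.0029] 0.83 [271.1 257.4]
scene petri_dish [ 0.51   -0.3555 -0.0021] 0.85 [412.1 286.2]
top [ 0.46396364 -0.02225173  0.92995143]
top lamp [0.4775 0.1707 0.0058] 0.91 [221.6 233.2]
top lamp_grip [0.4813 0.1789 0.0692] 0.98 [211.8 231.1]
top lamp_stand [ 0.4784  0.1739 -0.    ] 0.87 [220.8 232.8]
top illuminator [ 0.5824 -0.1181 -0.0019] 0.88 [343.8 188.6]
top socket_rim [ 0.5781 -0.1194  0.0965] 0.75 [349.1 184.8]
top eyepiece [6.969e-01 7.810e-02 4.000e-04] 0.53 [262.2 141.8]
top loupe [ 3.839e-01  2.760e-02 -2.000e-04] 0.9 [283.  273.1]
top petri_dish [ 0.5137 -0.3545  0.0008] 0.77 [443.1 216.5]
```

View pics/scene1.png

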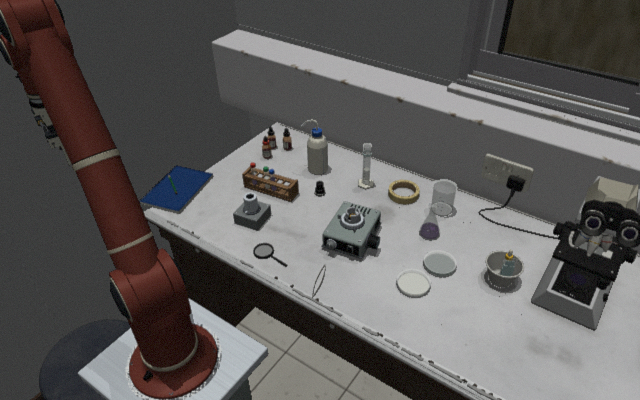

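View pics/top1.png

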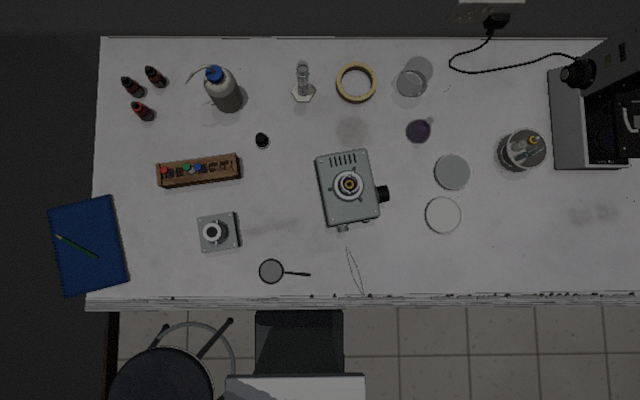

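```bash
python3 - <<'E'
from h import *
c=shot("top","top2.png",(170,120,420,290),3.1)
print(sense()["clock"])
E
```

```text
0.95
```

View pics/top2.png

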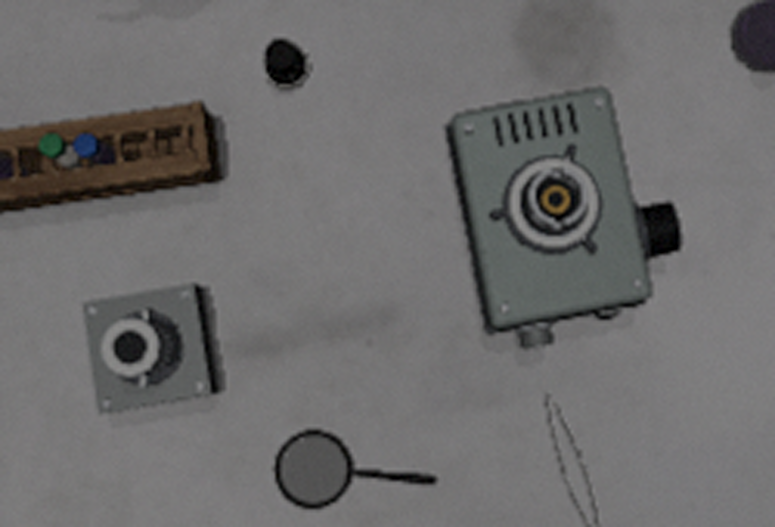

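Both views agree. The lamp and stand are near (0.478, 0.173). The lamp ribs lie roughly along world x, at crop pixels (145,314) and (140,380). The illuminator is near (0.581, -0.120), yawed about +0.17. I'll take a closer wrist look before grasping.

```bash
python3 - <<'E'
from h import *
import bench
print([k for k in dir(bench) if not k.startswith('__')], getattr(bench,'grip_point_offset',None))
s=sense()
print(totool(np.array([0.46,0.175,0.26])-s["tcp_pos"]))
E
```

```text
['Unreachable', 'capture', 'finish_job', 'grip_point_offset', 'look_for', 'sense', 'tip_of'] 0.0188
[-33.43  37.76  -4.13]
```

```bash
python3 -m handwheel '[0,-13,15,-4,0,0,0, 0,-13,15,-4,0,0,0, 0,-13,15,-4,0,0,0, 0,-13,15,-4,0,0,0, 0,-13,15,-4,0,0,0]' 20
python3 -m handwheel '[0,-13,15,0,0,0,30, 0,-13,15,0,0,0,30, 0,-13,15,0,0,0,30, 0,-13,15,0,0,0,30, 0,-13,15,0,0,0,30]'
python3 - <<'E'
from h import *
s=sense()
print(totool(np.array([0.46,0.175,0.26])-s["tcp_pos"]),s["tool_rot"])
E
```

```text
clock: 1.37
tcp_pos: [0.3133, 0.4398, 0.2594]
tool_rot: [3.14, -0.0, 1.236]
contact_force: [0.6, -0.1, 0.2]
gripper_width: 0.093
clock: 1.78
tcp_pos: [0.4126, 0.267, 0.2592]
tool_rot: [3.14, -0.001, 0.706]
contact_force: [0.5, -0.2, 0.6]
gripper_width: 0.0929
[-2.37 10.07 -0.07] [ 3.14002146e+00 -6.89478844e-04  7.06429331e-01]
```

```bash
python3 -m handwheel '[0,-2.4,10,0,0,0,23, 0,-2.4,10,0,0,0,23, 0,-2.4,10,0,0,0,23, 0,-2.4,10,0,0,0,23, 0,-2.4,10,0,0,0,23]'
python3 - <<'E'
from h import *
c=shot("wrist","w1.png")
print(-np.array(c["R"]).T@c["t"])
s=sense();print(s["tcp_pos"],s["tool_rot"],s["joint_pos"])
for th in("lamp_grip","lamp","lamp_stand"):
  for r in tip_of(c,th)[:2]: print(th,np.round(r["location"],4),round(r["conf"],2),proj(c,r["location"]))
print(totool(np.array([0.57,-0.12,0.26])-s["tcp_pos"]))
E
```

```text
clock: 2.2
tcp_pos: [0.4587, 0.1784, 0.2588]
tool_rot: [-3.141, -0.0, 0.31]
contact_force: [0.0, 0.2, -0.0]
gripper_width: 0.0929
[0.43364053 0.25682861 0.42362068]
[0.45800494 0.18010964 0.25869571] [-3.14065245e+00  8.51260036e-05  3.14983613e-01] [-0.63691539  0.33647587  0.29910853  1.81391932 -0.11638605  1.00821721
  0.02359338]
lamp [0.4783 0.1757 0.0057] 0.95 [329.3 175.9]
lamp_stand [0.4806 0.1745 0.0029] 0.75 [330.6 176.9]
[ 1.27 32.01 -0.16]
```

View pics/w1.png

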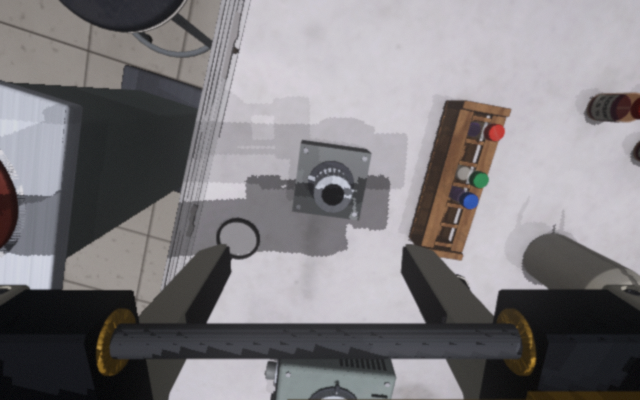

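```bash
python3 - <<'E'
import cv2
im=cv2.imread("pics/w1.png")[130:230,280:390]
cv2.imwrite("pics/w1c.png",cv2.resize(im,None,fx=6,fy=6,interpolation=cv2.INTER_CUBIC)*2)
E
python3 -m handwheel '[0,0.6,16,0,0,0,0, 0,0.6,16,0,0,0,0, 0,0.6,16,0,0,0,0, 0,0.6,16,0,0,0,0, 0,0.6,16,0,0,0,0]'
python3 -m handwheel '[0,0.6,15,3,0,0,0, 0,0.6,15,3,0,0,0, 0,0.6,15,3,0,0,0, 0,0.6,15,3,0,0,0, 0,0.6,15,3,0,0,0]'
python3 - <<'E'
from h import *
c=shot("wrist","w2.png")
import pickle; pickle.dump(c,open("w2.pkl","wb"))
im=c["color"][:,:,::-1]
s=sense();print(s["tcp_pos"],s["tool_rot"],c["K"])
for th in("socket_rim","illuminator"):
  for r in tip_of(c,th)[:2]: print(th,np.round(r["location"],4),round(r["conf"],2),proj(c,r["location"]))
p=proj(c,[0.58,-0.12,0.1]).astype(int); print(p)
E
```

```text
clock: 2.82
tcp_pos: [0.5151, 0.0208, 0.2592]
tool_rot: [3.135, -0.001, 0.303]
contact_force: [1.2, -0.7, 1.0]
gripper_width: 0.0932
clock: 3.23
tcp_pos: [0.5653, -0.1185, 0.2273]
tool_rot: [3.137, 0.003, 0.306]
contact_force: [-0.4, -0.2, 1.0]
gripper_width: 0.093
[ 0.56507473 -0.11428026  0.22765451] [3.14080442e+00 2.02989191e-03 3.09358167e-01] [[336.71296509   0.         315.65062982]
 [  0.         336.71296509 204.37478068]
 [  0.           0.           1.        ]]
socket_rim [ 0.5772 -0.1214  0.1005] 0.87 [327.3 202.8]
illuminator [ 5.807e-01 -1.240e-01 -1.000e-04] 0.92 [326.8 180.8]
[330 202]
```

View pics/w2.png

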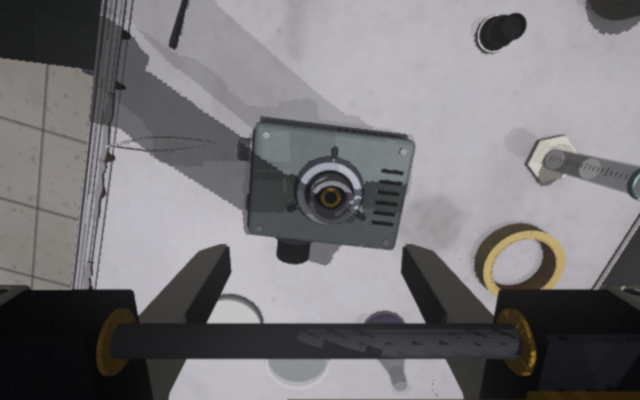

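View pics/w1c.png

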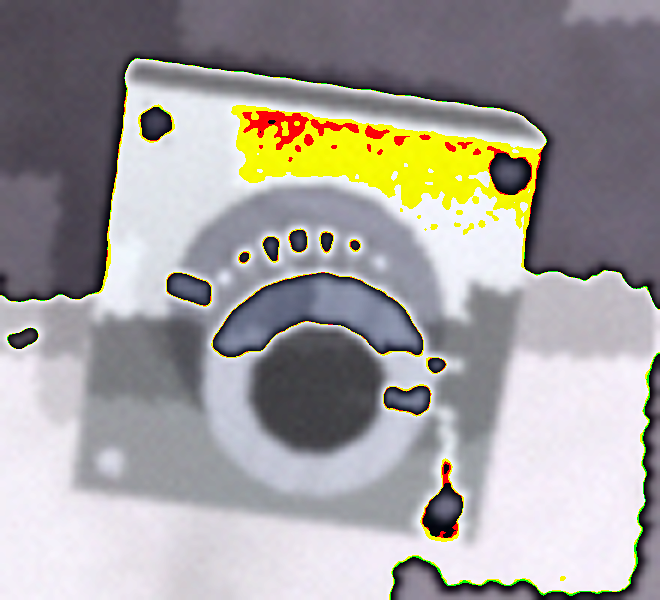

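```bash
python3 - <<'E'
from h import *
import pickle; c=pickle.load(open("w2.pkl","rb"))
im=c["color"][:,:,::-1]
# rectify plane z=.1, 80mm square, world x right, y up, 7px/mm
def rect(z):
    cx,cy=.58,-.12; h=.035
    W=np.float32([[cx-h,cy+h],[cx+h,cy+h],[cx+h,cy-h],[cx-h,cy-h]])
    P=np.float32([proj(c,[*w,z]) for w in W]); D=np.float32([[0,0],[560,0],[560,560],[0,560]])
    o=cv2.warpPerspective(im,cv2.getPerspectiveTransform(P,D),(560,560),flags=cv2.INTER_CUBIC)
    return cv2.convertScaleAbs(o,alpha=1.4)
cv2.imwrite("pics/r1.png",rect(.1))
E
```

```text
(no output)
```

View pics/r1.png

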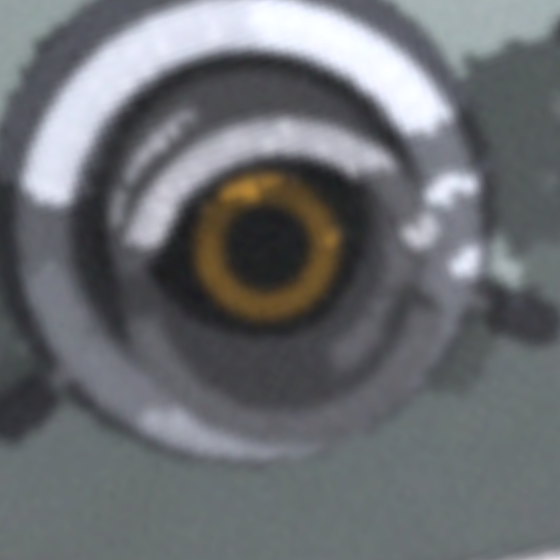

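The rectified wrist view shows the sleeve inside its collar, but shadow hides the slots. I'll take a closer look from more directly above.

```bash

python3 -m handwheel '[0,0.6,6,6,0,0,0, 0,0.6,6,6,0,0,0, 0,0.6,6,6,0,0,0]'
python3 - <<'E'
from h import *
import pickle
c=shot("wrist","w3.png"); pickle.dump(c,open("w3.pkl","wb"))
im=c["color"][:,:,::-1]
def rect(z):
    cx,cy=.58,-.12; h=.035
    W=np.float32([[cx-h,cy+h],[cx+h,cy+h],[cx+h,cy-h],[cx-h,cy-h]])
    P=np.float32([proj(c,[*w,z]) for w in W]); D=np.float32([[0,0],[560,0],[560,560],[0,560]])
    o=cv2.warpPerspective(im,cv2.getPerspectiveTransform(P,D),(560,560),flags=cv2.INTER_CUBIC)
    return cv2.convertScaleAbs(o,alpha=1.4)
cv2.imwrite("pics/r3.png",rect(.1))
print(-np.array(c["R"]).T@c["t"])
for th in("socket_rim","illuminator"):
  for r in tip_of(c,th)[:2]: print(th,np.round(r["location"],4),round(r["conf"],2),proj(c,r["location"]))
# lamp ribs from w1 approx: angle using plane .046 needs w1 calib; camera fixed in tool -> reconstruct
E
```

```text
clock: 3.63
tcp_pos: [0.5874, -0.1689, 0.1636]
tool_rot: [-3.14, 0.008, 0.312]
contact_force: [-1.9, -0.1, -0.5]
gripper_width: 0.0928
[ 0.56354553 -0.09032099  0.328437  ]
socket_rim [ 0.5762 -0.1216  0.1005] 0.93 [321.7 153.3]
illuminator [ 0.579  -0.1213  0.0012] 0.56 [323.5 138.6]
```

View pics/w3.png

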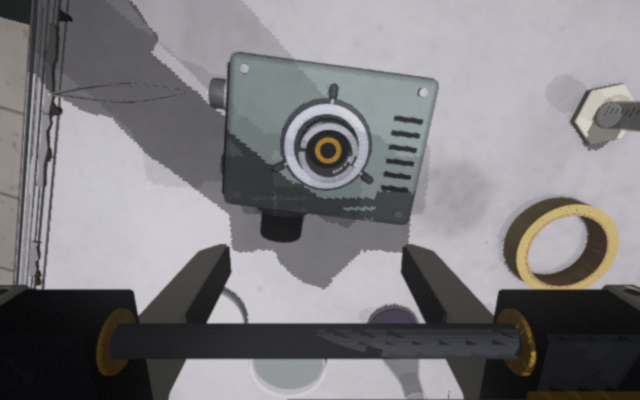

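View pics/r3.png

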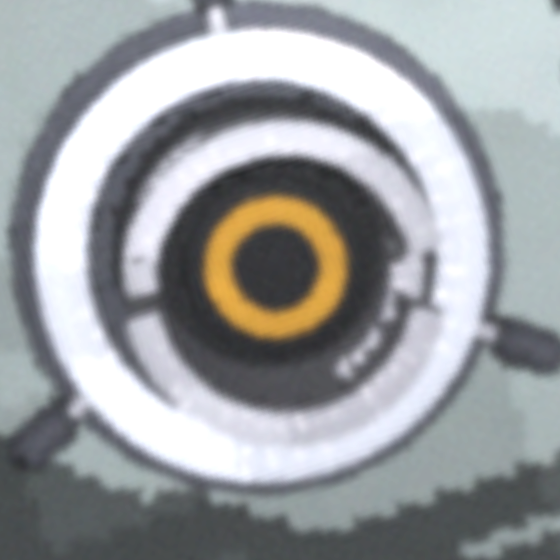

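```bash

python3 - <<'E'
from h import *
import pickle
c=pickle.load(open("w3.pkl","rb"))
im=c["color"][:,:,::-1]
cx,cy=.580,-.120; h=.0225
W=np.float32([[cx-h,cy+h],[cx+h,cy+h],[cx+h,cy-h],[cx-h,cy-h]])
P=np.float32([proj(c,[*w,.1]) for w in W]); D=np.float32([[0,0],[585,0],[585,585],[0,585]])
o=cv2.warpPerspective(im,cv2.getPerspectiveTransform(P,D),(585,585),flags=cv2.INTER_LANCZOS4)
# 13px/mm ; overlay circles
for r in (16.2,20.5): cv2.circle(o,(296,290),int(r*13),(0,0,255),1)
cv2.imwrite("pics/r3b.png",cv2.convertScaleAbs(o,alpha=1.1))
# polar: mean brightness over wall
g=cv2.cvtColor(o,cv2.COLOR_BGR2GRAY)
pol=cv2.warpPolar(g,(300,360),(296,290),300,cv2.WARP_POLAR_LINEAR)
cv2.imwrite("pics/pol.png",cv2.resize(cv2.rotate(pol,cv2.ROTATE_90_COUNTERCLOCKWISE),(720,500)))
E
```

```text
(no output)
```

View pics/r3b.png

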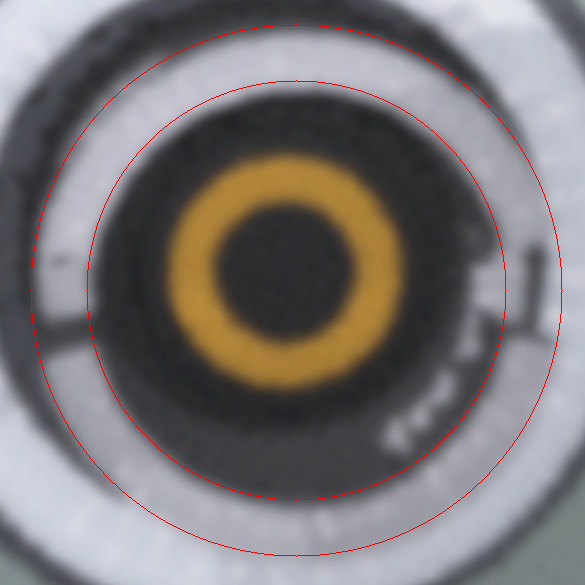

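View pics/pol.png

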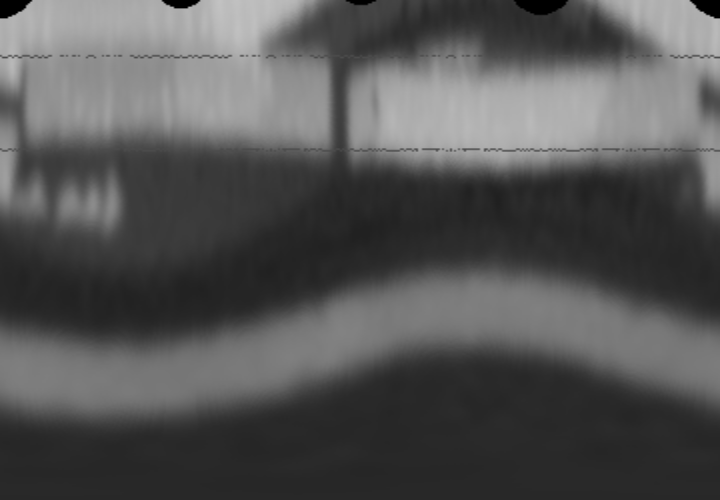

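The rectified crop (13 px/mm) shows the sleeve rim centred at about (294,292), which is world (0.580, -0.120). The slots are at (534,292) and (58,304), so the slot axis yaw is about +0.025 rad. I'll go back to the lamp for a close look at its ribs.

```bash

python3 - <<'E'
from h import *
s=sense(); print(totool(np.array([.493,.125,.17])-s["tcp_pos"]))
E
```

```text
[ -0.2  -30.51  -0.06]
```

```bash

python3 -m handwheel '[0,0,-16,-0.5,0,0,0, 0,0,-16,-0.5,0,0,0, 0,0,-16,-0.5,0,0,0, 0,0,-16,-0.5,0,0,0]'
python3 -m handwheel '[0,0,-14.5,0,0,0,0, 0,0,-14.5,0,0,0,0, 0,0,-14.5,0,0,0,0, 0,0,-14.5,0,0,0,0, 0,0,-14.5,0,0,0,0]'
python3 - <<'E'
from h import *
import pickle
c=shot("wrist","w4.png"); pickle.dump(c,open("w4.pkl","wb"))
im=c["color"][:,:,::-1]
cx,cy=.478,.174; h=.0325
for z,n in((.046,"a"),(.09,"b")):
    W=np.float32([[cx-h,cy+h],[cx+h,cy+h],[cx+h,cy-h],[cx-h,cy-h]])
    P=np.float32([proj(c,[*w,z]) for w in W]); D=np.float32([[0,0],[520,0],[520,520],[0,520]])
    o=cv2.warpPerspective(im,cv2.getPerspectiveTransform(P,D),(520,520),flags=cv2.INTER_CUBIC)
    cv2.imwrite("pics/l4%s.png"%n,cv2.convertScaleAbs(o,alpha=1.3))
s=sense();print(s["tcp_pos"],s["tool_rot"],s["clock"])
E
```

```text
clock: 4.12
tcp_pos: [0.5394, -0.0089, 0.1756]
tool_rot: [-3.139, -0.004, 0.319]
contact_force: [-0.1, 1.0, -0.5]
gripper_width: 0.0931
clock: 4.53
tcp_pos: [0.4927, 0.133, 0.1752]
tool_rot: [-3.135, -0.002, 0.329]
contact_force: [0.3, 0.1, 0.2]
gripper_width: 0.0931
[0.49413474 0.129011   0.17536478] [-3.13840807e+00 -3.04144425e-03  3.23850631e-01] 4.5833
```

View pics/l4a.png

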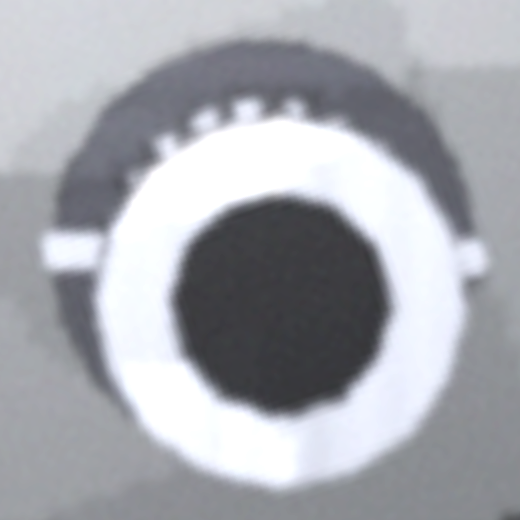

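View pics/l4b.png

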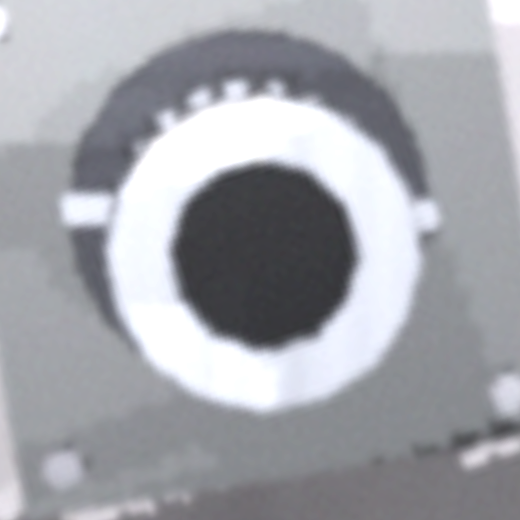

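In the rectified lamp view the ribs are at (73,250) and (475,259), so the pins sit at about -0.022 rad. The head is centred at (264,254), putting the lamp at (0.4784, 0.1748). Lamp-to-slot turn needed is +2.7°.

```bash

python3 - <<'E'
from h import *
s=sense(); print(s["tool_rot"],totool(np.array([.4784,.1748,.053])-s["tcp_pos"]))
E
```

```text
[-3.13840807e+00 -3.04144425e-03  3.23850631e-01] [-0.07 -4.8  12.25]
```

```bash

python3 -m handwheel '[0,-0.1,-4.8,3,0,0,0, 0,-0.1,-4.8,6,0,0,0, 0,-0.1,-4.8,6,0,0,0, 0,-0.1,-4.8,6,0,0,0]'
python3 - <<'E'
from h import *
s=sense(); print(s["tcp_pos"],s["tool_rot"],totool(np.array([.4784,.1748,.053])-s["tcp_pos"]))
E
```

```text
clock: 4.92
tcp_pos: [0.4789, 0.1679, 0.1136]
tool_rot: [3.141, 0.003, 0.314]
contact_force: [0.4, 0.5, 0.1]
gripper_width: 0.0931
[0.47887675 0.16788149 0.11362909] [3.14095330e+00 2.62977384e-03 3.14126754e-01] [ 0.18 -0.68  6.06]
```

```bash

python3 -m handwheel '[0,0,0,3,0,0,0, 0,0,0,3,0,0,0, 0,0,0,3,0,0,0]'
python3 - <<'E'
from h import *
s=sense(); print(s["tcp_pos"],s["tool_rot"],totool(np.array([.4784,.1748,.053])-s["tcp_pos"]))
E
```

```text
clock: 5.17
tcp_pos: [0.4806, 0.1664, 0.085]
tool_rot: [3.141, -0.0, 0.31]
contact_force: [0.7, 0.4, 1.5]
gripper_width: 0.0929
[0.48063501 0.16643899 0.08498889] [ 3.14059492e+00 -3.91208005e-04  3.09992692e-01] [ 0.04 -0.87  3.2 ]
```

```bash

python3 -m handwheel '[0,0,-0.85,0.5,0,0,0, 0,0,-0.85,3.2,0,0,0, 0,0,-0.85,3.2,0,0,0, 0,0,-0.85,3.2,0,0,0]'
python3 - <<'E'
from h import *
s=sense(); print(s["tcp_pos"],s["tool_rot"],totool(np.array([.4784,.1748,.053])-s["tcp_pos"]))
E
```

```text
clock: 5.5
tcp_pos: [0.4769, 0.1764, 0.0522]
tool_rot: [-3.142, 0.001, 0.313]
contact_force: [0.5, 0.0, 0.5]
gripper_width: 0.0927
[0.4769239  0.1764323  0.05219474] [-3.14153623e+00  8.41870187e-04  3.12857393e-01] [ 0.09  0.2  -0.08]
```

```bash

python3 -m handwheel '[0,0.1,0.2,0,0,0,0, 0,0.1,0.2,0,0,0,0, 200,0.1,0.2,0,0,0,0, 200,0.1,0.2,0,0,0,0, 200,0.1,0.2,0,0,0,0]' 30
python3 -m handwheel '[200,0,0,0,0,0,0, 200,0,0,0,0,0,0, 200,0,0,0,0,0,0, 200,0,0,0,0,0,0, 200,0,0,0,0,0,0]' 30
python3 - <<'E'
from h import *
s=sense(); print(s["tcp_pos"],s["tool_rot"],s["contact_force"],s["gripper_width"])
E
```

```text
clock: 5.92
tcp_pos: [0.4789, 0.1749, 0.0522]
tool_rot: [-3.141, -0.001, 0.313]
contact_force: [-0.3, 0.4, 0.2]
gripper_width: 0.0774
clock: 6.33
tcp_pos: [0.4786, 0.1749, 0.0516]
tool_rot: [3.142, 0.0, 0.313]
contact_force: [0.0, 0.5, -1.6]
gripper_width: 0.0442
[0.4786276  0.17487388 0.05160571] [3.14158298e+00 1.73140251e-04 3.12985182e-01] [ 0.03747093  0.49801792 -1.57357983] 0.04424760836882648
```

```bash

python3 -m handwheel '[255,0,0,0,0,0,0, 255,0,0,0,0,0,0, 255,0,0,0,0,0,0]' 30
python3 -m handwheel '[255,0,0,-3,0,0,0, 255,0,0,-5.5,0,0,0, 255,0,0,-5.5,0,0,0, 255,0,0,-5.5,0,0,0]' 30
python3 -m handwheel '[255,0,0,-4,0,0,0, 255,0,0,-7,0,0,0, 255,0,0,-7,0,0,0, 255,0,0,-7,0,0,0, 255,0,0,-7,0,0,0]'
python3 - <<'E'
from h import *
s=sense(); print(s["tcp_pos"],s["tool_rot"],s["contact_force"],s["wrist_torque"],s["gripper_width"])
c=shot("wrist","w5.png")
E
```

```text
clock: 6.58
tcp_pos: [0.4786, 0.1748, 0.0516]
tool_rot: [3.142, 0.0, 0.313]
contact_force: [-0.5, -0.5, 0.5]
gripper_width: 0.0393
clock: 6.92
tcp_pos: [0.4793, 0.1752, 0.1075]
tool_rot: [-3.141, -0.002, 0.313]
contact_force: [-1.2, 0.5, -1.0]
gripper_width: 0.0397
clock: 7.33
tcp_pos: [0.4772, 0.1747, 0.175]
tool_rot: [-3.142, 0.004, 0.313]
contact_force: [-0.1, 0.2, -1.6]
gripper_width: 0.0398
[0.47715881 0.17466411 0.17497709] [-3.14153845  0.00378121  0.31328482] [-0.06650016  0.20063214 -1.55677318] [-0.02170479  0.0583882  -0.02917749] 0.039837540872138075
```

View pics/w5.png

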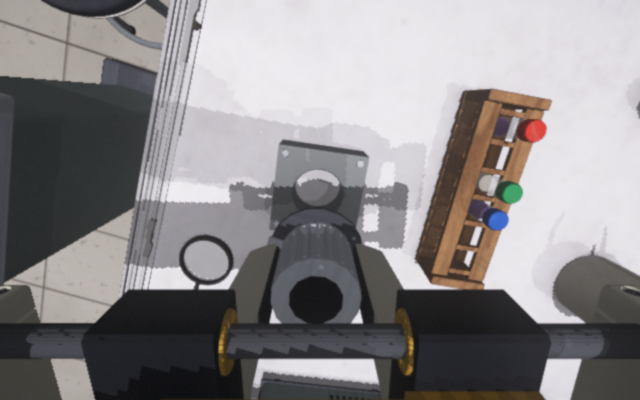

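The lamp is held upright at (315,270) in the wrist image and clear of its stand. The weight reads about 1.5 N. Next I'll carry it to the socket.

```bash

python3 - <<'E'
from h import *
s=sense(); print(s["tcp_pos"],s["tool_rot"],totool(np.array([.5801,-.1200,.165])-s["tcp_pos"]))
E
```

```text
[0.47701018 0.17456288 0.1746636 ] [3.1414731  0.00459701 0.31324443] [ 0.73 31.2   0.97]
```

```bash

python3 -m handwheel '[255,0.35,16,-0.5,0,0,0, 255,0.35,16,-0.5,0,0,0, 255,0.35,16,-0.5,0,0,0, 255,0.35,16,-0.5,0,0,0, 255,0.35,16,-0.5,0,0,0]'
python3 -m handwheel '[255,0.35,15.2,0,0,0,-2.7, 255,0.35,15.2,0,0,0,-2.7, 255,0.35,15.2,0,0,0,-2.7, 255,0.35,15.2,0,0,0,-2.7, 255,0.35,15.2,0,0,0,-2.7]'
python3 -m handwheel '[255,0,0,0,0,0,0, 255,0,0,0,0,0,0, 255,0,0,0,0,0,0]'
python3 - <<'E'
from h import *
s=sense(); print(s["tcp_pos"],s["tool_rot"],s["contact_force"],s["wrist_torque"],totool(np.array([.5801,-.1200,.155])-s["tcp_pos"]))
E
```

```text
clock: 7.8
tcp_pos: [0.5324, 0.013, 0.1806]
tool_rot: [3.134, 0.002, 0.299]
contact_force: [-0.0, -1.5, -1.8]
gripper_width: 0.0398
clock: 8.22
tcp_pos: [0.5809, -0.1289, 0.1798]
tool_rot: [3.136, 0.004, 0.349]
contact_force: [-0.5, -0.2, 0.0]
gripper_width: 0.0395
clock: 8.47
tcp_pos: [0.5808, -0.1172, 0.1804]
tool_rot: [-3.139, 0.002, 0.363]
contact_force: [0.9, -0.2, -1.0]
gripper_width: 0.0396
[ 0.58075621 -0.11716131  0.18044342] [-3.13863314e+00  1.64104935e-03  3.63064520e-01] [ 0.90947077 -0.23731362 -0.97564861] [-0.03686302  0.05021648  0.00439728] [-0.16  0.25  2.54]
```

```bash

python3 -m handwheel '[255,-0.1,0.25,1.5,0,0,0, 255,-0.1,0.25,2.9,0,0,0, 255,-0.1,0.25,2.9,0,0,0, 255,-0.1,0.25,2.9,0,0,0]'
python3 - <<'E'
from h import *
s=sense(); print(s["tcp_pos"],s["tool_rot"],s["contact_force"],s["wrist_torque"],totool(np.array([.5801,-.1200,.150])-s["tcp_pos"]))
c=shot("scene","s6.png",(290,150,430,270),5)
E
```

```text
clock: 8.8
tcp_pos: [0.5807, -0.1205, 0.152]
tool_rot: [-3.14, 0.002, 0.363]
contact_force: [0.5, 0.1, -1.0]
gripper_width: 0.0397
[ 0.58074289 -0.12045479  0.15198656] [-3.13951449e+00  1.68490406e-03  3.62626222e-01] [ 0.45482477  0.07833879 -0.96499371] [-0.09790812  0.02946131  0.02203997] [-0.04 -0.06  0.2 ]
```

View pics/s6.png

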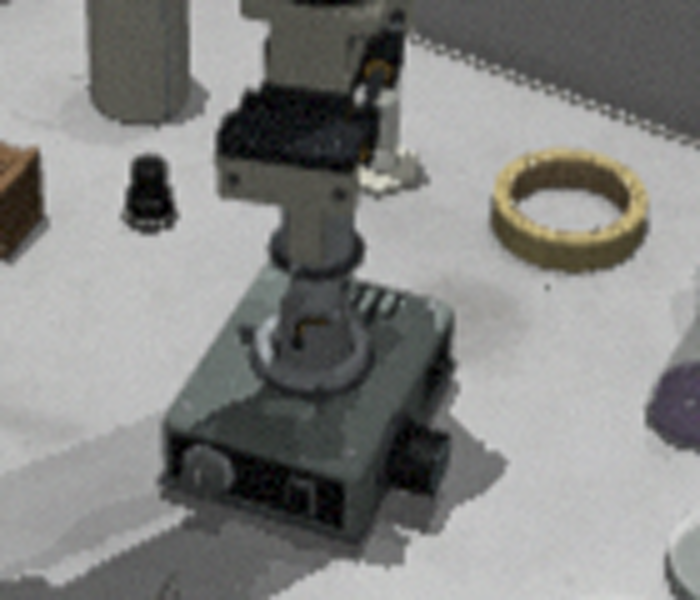

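The scene crop shows the lamp standing over the sleeve at about (320,290), axis lined up. I'll lower it gently in small steps.

```bash

python3 -m handwheel '[255,0,-0.05,0.4,0,0,0, 255,0,-0.05,0.7,0,0,0, 255,0,-0.05,0.7,0,0,0]'
python3 -m handwheel '[255,0,0,0.3,0,0,0, 255,0,0,0.5,0,0,0, 255,0,0,0.5,0,0,0]'
python3 - <<'E'
from h import *
s=sense(); print(s["tcp_pos"],s["tool_rot"],s["contact_force"],s["wrist_torque"])
E
```

```text
clock: 9.1
tcp_pos: [0.581, -0.1216, 0.1455]
tool_rot: [-3.141, 0.0, 0.361]
contact_force: [0.7, 0.5, -1.4]
gripper_width: 0.0398
clock: 9.35
tcp_pos: [0.5809, -0.1217, 0.1402]
tool_rot: [-3.141, 0.001, 0.36]
contact_force: [-0.5, 0.9, -1.8]
gripper_width: 0.0396
[ 0.58087944 -0.12172959  0.14020975] [-3.14075527e+00  6.95466899e-04  3.60188661e-01] [-0.54293462  0.88684698 -1.82641792] [-0.02477709  0.07661716  0.03392852]
```

```bash

python3 -m handwheel '[255,0,-0.15,0,0,0,0, 255,0,-0.15,0.3,0,0,0, 255,0,-0.15,0.3,0,0,0]'
python3 -m handwheel '[255,0,0,0.2,0,0,0, 255,0,0,0.4,0,0,0, 255,0,0,0.4,0,0,0]'
python3 -m handwheel '[255,0,0,0.15,0,0,0, 255,0,0,0.3,0,0,0, 255,0,0,0.3,0,0,0]'
python3 - <<'E'
from h import *
s=sense(); print(s["tcp_pos"],s["tool_rot"],s["contact_force"],s["wrist_torque"])
E
```

```text
clock: 9.6
tcp_pos: [0.5804, -0.1205, 0.1372]
tool_rot: [-3.141, 0.001, 0.36]
contact_force: [0.6, -0.5, -1.7]
gripper_width: 0.0396
clock: 9.85
tcp_pos: [0.5804, -0.1206, 0.1332]
tool_rot: [-3.141, 0.001, 0.36]
contact_force: [0.6, -0.1, -2.0]
gripper_width: 0.0395
clock: 10.1
tcp_pos: [0.5804, -0.1206, 0.1303]
tool_rot: [-3.141, 0.001, 0.36]
contact_force: [0.5, 0.8, -1.6]
gripper_width: 0.0398
[ 0.5804491  -0.12057499  0.13030689] [-3.14128421e+00  5.42044462e-04  3.60112610e-01] [ 0.51740893  0.75207893 -1.59450506] [-0.03128416  0.0380379   0.02756823]
```

The pins are through the rim level (TCP 0.1356) with no contact force, so they are in the slots. Now I'll press against the spring.

```bash

python3 -m handwheel '[255,0,0,0.2,0,0,0, 255,0,0,0.4,0,0,0, 255,0,0,0.4,0,0,0]'
python3 -m handwheel '[255,0,0,0.2,0,0,0, 255,0,0,0.4,0,0,0, 255,0,0,0.4,0,0,0]'
python3 -m handwheel '[255,0,0,0.2,0,0,0, 255,0,0,0.4,0,0,0, 255,0,0,0.4,0,0,0, 255,0,0,0.4,0,0,0]'
python3 - <<'E'
from h import *
s=sense(); print(s["tcp_pos"],s["tool_rot"],s["contact_force"],s["wrist_torque"])
E
```

```text
clock: 10.35
tcp_pos: [0.5809, -0.1207, 0.1268]
tool_rot: [3.141, -0.0, 0.36]
contact_force: [-0.5, 0.6, 1.8]
gripper_width: 0.0397
clock: 10.6
tcp_pos: [0.5809, -0.1207, 0.1228]
tool_rot: [3.141, -0.0, 0.36]
contact_force: [0.0, 0.3, 3.5]
gripper_width: 0.0397
clock: 10.93
tcp_pos: [0.581, -0.1207, 0.1189]
tool_rot: [3.141, -0.001, 0.36]
contact_force: [-0.6, 0.8, 4.7]
gripper_width: 0.0394
[ 0.58095637 -0.12072788  0.11885612] [ 3.14117517e+00 -5.40825345e-04  3.60123735e-01] [-0.63637531  0.78950726  4.74025291] [0.06028237 0.26978248 0.00209142]
```

```bash

python3 -m handwheel '[255,0,0,0.14,0,0,0, 255,0,0,0.14,0,0,0, 255,0,0,0.14,0,0,0]'
python3 -m handwheel '[255,0,0,0,0,0,5, 255,0,0,0,0,0,10, 255,0,0,0,0,0,15, 255,0,0,0,0,0,15]'
python3 - <<'E'
from h import *
s=sense(); print(s["tcp_pos"],s["tool_rot"],s["contact_force"],s["wrist_torque"])
E
```

```text
clock: 11.18
tcp_pos: [0.5809, -0.1207, 0.1175]
tool_rot: [3.141, -0.001, 0.36]
contact_force: [-1.0, 0.7, 5.0]
gripper_width: 0.0396
clock: 11.52
tcp_pos: [0.5813, -0.121, 0.1177]
tool_rot: [3.14, -0.001, 0.095]
contact_force: [-0.5, 0.7, 5.3]
gripper_width: 0.0392
[ 0.58129269 -0.12102316  0.117658  ] [ 3.14031867e+00 -1.29760421e-03  9.53542821e-02] [-0.48208698  0.69613201  5.31856267] [-0.01630671  0.14844512  0.0239012 ]
```

Turning freely (torque 0.02 N m).

```bash

python3 -m handwheel '[255,0,0,0,0,0,5, 255,0,0,0,0,0,10, 255,0,0,0,0,0,15, 255,0,0,0,0,0,15]'
python3 - <<'E'
from h import *
s=sense(); print(s["tcp_pos"],s["tool_rot"],s["contact_force"],s["wrist_torque"])
E
python3 -m handwheel '[255,0,0,0,0,0,5, 255,0,0,0,0,0,10, 255,0,0,0,0,0,12, 255,0,0,0,0,0,12]'
python3 - <<'E'
from h import *
s=sense(); print(s["tcp_pos"],s["tool_rot"],s["contact_force"],s["wrist_torque"])
E
```

```text
clock: 11.85
tcp_pos: [0.5814, -0.1212, 0.1177]
tool_rot: [3.14, -0.002, -0.166]
contact_force: [-0.5, 0.0, 5.3]
gripper_width: 0.0396
[ 0.58142665 -0.12117771  0.11770786] [ 3.14037355e+00 -1.94111239e-03 -1.66464116e-01] [-0.46988004  0.04069999  5.26063468] [-0.0414491   0.05912442 -0.00942856]
clock: 12.18
tcp_pos: [0.5815, -0.1212, 0.1177]
tool_rot: [3.141, -0.002, -0.374]
contact_force: [0.2, -0.3, 5.7]
gripper_width: 0.0398
[ 0.58145766 -0.12121218  0.11774754] [ 3.14083566e+00 -2.22998490e-03 -3.74196976e-01] [ 0.17204161 -0.2933104   5.67552632] [-0.03670002  0.19913238 -0.02262968]
```

```bash

cat > st.py <<'E'
from h import *
s=sense(); print(np.round(s["tcp_pos"],4),np.round(s["tool_rot"],3),np.round(s["contact_force"],1),np.round(s["wrist_torque"],3))
E
python3 -m handwheel '[255,0,0,0,0,0,3, 255,0,0,0,0,0,5, 255,0,0,0,0,0,5]'; python3 st.py
python3 -m handwheel '[255,0,0,0,0,0,2, 255,0,0,0,0,0,4, 255,0,0,0,0,0,4]'; python3 st.py
```

```text
clock: 12.43
tcp_pos: [0.5815, -0.1212, 0.1178]
tool_rot: [3.141, -0.002, -0.461]
contact_force: [0.4, 0.0, 6.6]
gripper_width: 0.0393
[ 0.5815 -0.1212  0.1178] [ 3.141e+00 -2.000e-03 -4.610e-01] [0.4 0.  6.6] [-0.089  0.079  0.017]
clock: 12.68
tcp_pos: [0.5814, -0.1213, 0.1178]
tool_rot: [3.141, -0.002, -0.531]
contact_force: [-0.5, -0.5, 5.5]
gripper_width: 0.0399
[ 0.5814 -0.1213  0.1178] [ 3.141e+00 -2.000e-03 -5.310e-01] [-0.5 -0.5  5.5] [-0.014  0.174  0.01 ]
```

```bash

python3 -m handwheel '[255,0,0,0,0,0,2, 255,0,0,0,0,0,3, 255,0,0,0,0,0,3]'; python3 st.py
python3 -m handwheel '[255,0,0,0,0,0,2, 255,0,0,0,0,0,3, 255,0,0,0,0,0,3]'; python3 st.py
```

```text
clock: 12.93
tcp_pos: [0.5813, -0.1213, 0.1178]
tool_rot: [3.141, -0.002, -0.582]
contact_force: [-0.8, -1.7, 5.8]
gripper_width: 0.0402
[ 0.5813 -0.1213  0.1178] [ 3.141e+00 -2.000e-03 -5.820e-01] [-0.8 -1.7  5.8] [-0.174  0.2    0.139]
clock: 13.18
tcp_pos: [0.5813, -0.1214, 0.1178]
tool_rot: [3.141, -0.002, -0.634]
contact_force: [-1.5, 0.2, 5.2]
gripper_width: 0.0393
[ 0.5813 -0.1214  0.1178] [ 3.141e+00 -2.000e-03 -6.340e-01] [-1.5  0.2  5.2] [-0.082  0.187  0.292]
```

The stop is felt at 0.29 N m after 0.99 rad. I'll ease back 2° and let it rise into the notch.

```bash

python3 -m handwheel '[255,0,0,0,0,0,-2, 255,0,0,-0.2,0,0,-2, 255,0,0,-0.2,0,0,-2]'; python3 st.py
python3 -m handwheel '[255,0,0,-0.1,0,0,0, 255,0,0,-0.25,0,0,0, 255,0,0,-0.25,0,0,0]'; python3 st.py
```

```text
clock: 13.43
tcp_pos: [0.5813, -0.1213, 0.1198]
tool_rot: [3.141, -0.002, -0.6]
contact_force: [0.2, -0.5, 4.9]
gripper_width: 0.0392
[ 0.5813 -0.1213  0.1198] [ 3.141e+00 -2.000e-03 -6.000e-01] [ 0.2 -0.5  4.9] [-0.222  0.108  0.053]
clock: 13.68
tcp_pos: [0.5812, -0.1212, 0.1221]
tool_rot: [3.141, -0.002, -0.6]
contact_force: [1.4, -0.6, 3.1]
gripper_width: 0.0397
[ 0.5812 -0.1212  0.1221] [ 3.141e+00 -2.000e-03 -6.000e-01] [ 1.4 -0.6  3.1] [-0.348 -0.17   0.077]
```

```bash

python3 -m handwheel '[255,0,0,-0.05,0,0,0, 255,0,0,-0.08,0,0,0, 255,0,0,-0.08,0,0,0]'; python3 st.py
```

```text
clock: 13.93
tcp_pos: [0.581, -0.1207, 0.1225]
tool_rot: [-3.141, -0.001, -0.6]
contact_force: [1.8, -0.7, 2.8]
gripper_width: 0.0399
[ 0.581  -0.1207  0.1225] [-3.141e+00 -1.000e-03 -6.000e-01] [ 1.8 -0.7  2.8] [-0.415 -0.388  0.082]
```

```bash

python3 -m handwheel '[255,0,0,0.05,0,0,0, 255,0,0,0.05,0,0,0, 110,0,0,0.05,0,0,0, 90,0,0,0.05,0,0,0, 70,0,0,0.05,0,0,0]' 10; python3 st.py
python3 -m handwheel '[50,0,0,0,0,0,0, 50,0,0,0,0,0,0, 50,0,0,0,0,0,0, 50,0,0,0,0,0,0]'; python3 st.py
python3 - <<'E'
from h import *
c=shot("wrist","w7.png"); c=shot("scene","s7.png",(290,150,430,270),5)
E
```

```text
clock: 14.35
tcp_pos: [0.5791, -0.1196, 0.121]
tool_rot: [3.141, 0.004, -0.6]
contact_force: [0.2, 0.1, 0.6]
gripper_width: 0.0556
[ 0.5791 -0.1196  0.121 ] [ 3.141  0.004 -0.6  ] [0.2 0.1 0.6] [-0.031  0.113 -0.015]
clock: 14.68
tcp_pos: [0.5804, -0.1205, 0.1219]
tool_rot: [3.141, 0.001, -0.6]
contact_force: [0.0, -0.1, 0.6]
gripper_width: 0.0743
[ 0.5804 -0.1205  0.1219] [ 3.141e+00  1.000e-03 -6.000e-01] [ 0.  -0.1  0.6] [-0.043  0.087  0.067]
```

View pics/w7.png

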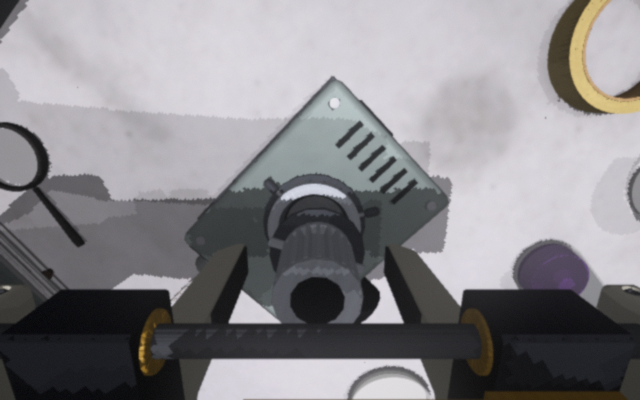

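View pics/s7.png

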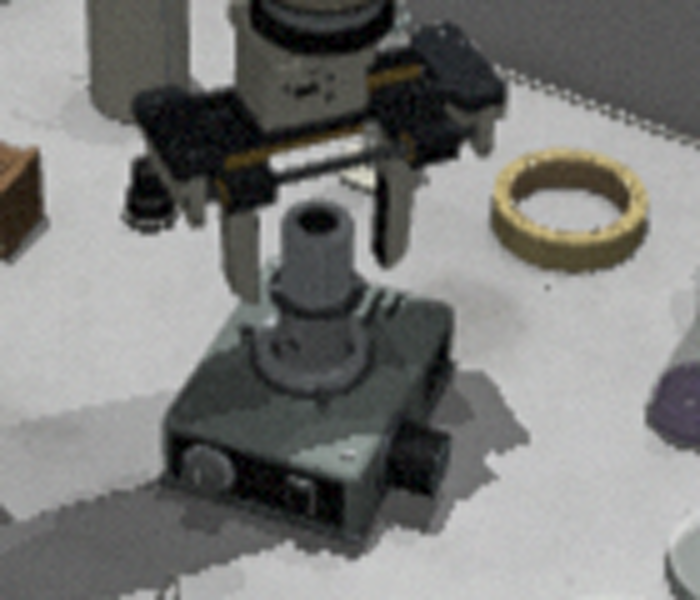

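The lamp stands free and straight in the socket at about (318,255) in the scene crop. I'll withdraw upward and check.

```bash

python3 -m handwheel '[50,0,0,-2,0,0,0, 50,0,0,-5,0,0,0, 50,0,0,-9,0,0,0, 50,0,0,-12,0,0,0, 50,0,0,-12,0,0,0]'; 
python3 -m handwheel '[50,0,-4,0,0,0,0, 50,0,-4,0,0,0,0, 50,0,-4,0,0,0,0, 50,0,-4,0,0,0,0]'; python3 st.py
python3 - <<'E'
from h import *
c=shot("scene","s8.png",(310,170,400,260),7)
for th in("lamp","lamp_grip","eyepiece","loupe","petri_dish"):
  for r in tip_of(c,th)[:1]: print(th,np.round(r["location"],4),round(r["conf"],2))
print(proj(c,[.580,-.120,.161]),proj(c,[.580,-.120,.115]),proj(c,[.580,-.120,.1]))
c=shot("wrist","w8.png")
for th in("lamp","lamp_grip"):
  for r in tip_of(c,th)[:1]: print(th,np.round(r["location"],4),round(r["conf"],2))
E
```

```text
clock: 15.2
tcp_pos: [0.5841, -0.1229, 0.2491]
tool_rot: [-3.137, -0.013, -0.6]
contact_force: [0.5, -0.4, 1.0]
gripper_width: 0.0744
clock: 15.53
tcp_pos: [0.6027, -0.0875, 0.2413]
tool_rot: [3.14, 0.001, -0.599]
contact_force: [0.2, 0.5, 0.8]
gripper_width: 0.075
[ 0.6027 -0.0875  0.2413] [ 3.14e+00  1.00e-03 -5.99e-01] [0.2 0.5 0.8] [-0.089  0.128 -0.032]
lamp [ 0.5828 -0.1218  0.076 ] 0.82
lamp_grip [ 0.582  -0.1167  0.1428] 0.64
eyepiece [ 0.6986  0.0752 -0.    ] 0.67
loupe [ 0.384   0.0205 -0.0011] 0.76
petri_dish [ 0.5105 -0.3534 -0.0032] 0.82
[352.5 193.3] [352.1 206.2] [352.  210.3]
lamp [ 0.5814 -0.1255  0.003 ] 0.5
lamp_grip [0.3836 0.0187 0.0046] 0.63
```

View pics/s8.png

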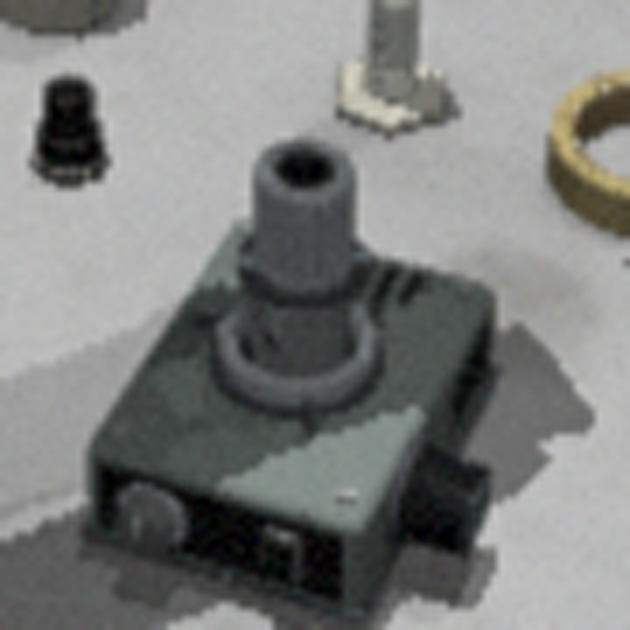

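View pics/w8.png

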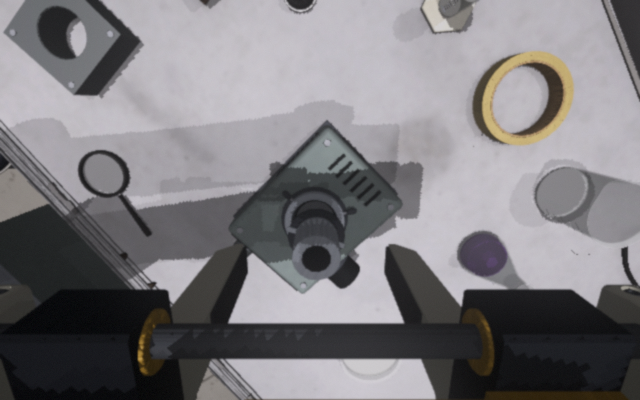

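The lamp's top centre is at crop (302,163), which is full-image (353.1,193.3). The locked height predicts (352.5,193.3); unlocked it would sit about 1.7 px higher. The bystanders are where they were, so I'm handing in.

```bash
python3 -c "
from bench import *
print(finish_job())"
```

```text
the job is handed in; nothing more can be done
None
```

I moved the spare lamp from its stand into the illuminator's bayonet socket, and my checks indicate it is locked and standing straight. I handed the job in at about 15.6 s.

- **Fitting:** The pins dropped into the slots without contact. I pressed the lamp down to about 8 mm above the top face, with roughly 5 N reading on the wrist. I then twisted it clockwise 0.99 rad until the stop was felt at 0.29 N m. After easing back 2° I let it rise into the notches, where lifting further met resistance, and then released it.
- **Last checks:** In the scene picture the lamp's top is at pixel (353.1, 193.3), against (352.5, 193.3) predicted for the locked height. Unlocked it would sit about 1.7 pixels higher. The detector put the lamp's origin at z = 0.076 m, against 0.077 m expected, about 3 mm from the axis. The eyepiece, loupe and dish were found where they started, and the gripper was clear.
- **Disagreements:** In the last wrist picture the detector gave z = 0.003 m for the lamp (confidence 0.5). It also put `lamp_grip` at the loupe (confidence 0.63). I discarded both because they contradict the pictures.

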